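# Vent the pantry canister, find which way its lid unscrews and hold the lid off

## Task

Let the air into the vacuum canister: swing the vent lever beside it all the way to its stop, then let it spring fully back. Then take the canister's lid by its bar and, without wrenching it, find by trial which way it unscrews, as it may be threaded either way; loosen it that way and lift it off. Finish still holding the lid in the gripper, motionless and about level, at least 6 cm above its seat, and leave the other things on the counter where they are.

Things in the scene. Friction and masses are not known exactly. Their poses are not given: they have to be found in the camera images.
- canister: Clear plastic canister 90 mm across, white collar 84 mm across whose top is 110 mm above the counter, fixed with a vent post on one steel plate (130 x 250 x 6 mm) screwed to the counter. Origin: on the counter under the middle of the canister, z up. The square vent post (50 x 50 mm, 76 mm high) stands 140 mm along +y of this frame. None of it moves.
- lid_grip (a point): Middle of the lid's bar handle, half-way up it, 133 mm above the counter when seated; x along the bar, z up. Round pine lid 82 mm across, 10 mm thick, 100 to 180 g, on the collar; the upright bar on top is 50 mm long, 12 mm wide, 26 mm high (13 mm up and down from this point). Closed, the bar lies along x of the canister within about 3 degrees. A plug below it reaches 16 mm into the collar.
- lid: The same lid; origin at the centre of its underside, axes as lid_grip. Hidden lugs catch under the collar, so it cannot be pulled straight off. One way round it is already at its stop (turns 6 degrees at most); the other way it turns easily to another stop at about 62 degrees, and from 53 degrees to that stop it lifts straight up. Which way differs from start to start and cannot be seen: try it by a gripper turn of 20 degrees or so.
- vent_lever (a joint): Angle of the vent lever, rad: 0 at rest, 0.9 at its stop. Axis upright, through the vent post (140 mm along +y of the canister frame). At rest its 75 mm arm points along -x of the canister frame; it swings clockwise seen from above, so its pin moves to +y of that frame, away from the canister. A spring returns it: about 1.7 N at the pin to start, 5 N at the stop.
- vent_pin (a point): The upright round steel pin at the end of the lever arm, 14 mm thick, by which it is pushed or pinched. The pin stands free from 91 to 131 mm above the counter (arm top at 91 mm); this point is on its axis, 119 mm above the counter, 75 mm from the lever's axis.
- ramekin_rim (a point): an open round ceramic pot 88 mm across and 45 mm high; this point is the centre of its mouth, 45 mm above the counter. Bystander.
- butter_paddle: flat wooden paddle lying on the counter, 215 mm long, blade 55 mm wide, 10 mm thick; origin on its underside near the middle, x along it towards the blade. Bystander.
- scoop: aluminium scoop lying on the counter, open box bowl 75 x 55 x 30 mm with a 90 mm round handle; origin underneath where handle meets bowl, x towards the bowl. Bystander.
- chip_clip: flat steel spring clip lying on the counter, 90 x 30 x 16 mm; origin at the centre of its underside. Bystander.
There are look-alikes about, which are no part of the job. What is meant by the lid is not green, and is the smaller of those in its own colour.

How it is judged (in metres and radians):
On the way, in this order (a step that is already met when the one before it is completed fails the run):
1. the vent lever is swung to its stop (value of joint vent_lever above 0.82 rad), for 0.05 s.
2. the vent lever has sprung back (value of joint vent_lever below 0.08 rad), for 0.2 s.
3. the lid is off its seat in the fingers (z of lid_grip in the frame of canister above 0.163 m and contact force between the fingers and lid above 0.5 N), for 0.1 s.
At the end, for the whole second after the job is handed in: The lid is held by the fingers (over 1 N), at least 58 mm above its seat, level within 20 degrees, still (under 30 mm/s) and not touching the canister or its lever; the vent lever is back at rest (under 0.08 rad) (z of lid_grip in the frame of canister above 0.191 m and angle between lid_grip's own z axis and vertical below 0.35 rad and contact force between the fingers and lid above 1 N and contact force between lid and canister below 0.1 N and linear speed of lid below 0.03 m/s and value of joint vent_lever below 0.08 rad); the arm keeps its last pose, push and grip.
It fails at once if the lid is wrenched against the canister (over 150 N) (contact force between lid and canister above 150 N).
It fails at once if the small blue ceramic ramekin is shifted by more than 3 cm (distance of ramekin_rim from where it was at the start of the episode above 0.03 m).
It fails at once if the butter paddle is shifted by more than 3 cm (distance of butter_paddle from where it was at the start of the episode above 0.03 m).
It fails at once if the scoop is shifted by more than 3 cm (distance of scoop from where it was at the start of the episode above 0.03 m).
It fails at once if the chip clip is shifted by more than 3 cm (distance of chip_clip from where it was at the start of the episode above 0.03 m).
It also fails if it takes over 64 s, if anything falls off the work surface, if the arm or the gripper's body presses on something with over 40 N, if the wrist force passes 120 N, or if a joint passes its speed limit or range.

## Robot

A 6-joint arm with a two-finger parallel gripper is mounted at the origin on the work surface. World frame = base frame: x ahead of the robot, y to its left, z up, the work surface at z = 0. Lengths are in mm, angles in degrees, forces in N, time in s.
With the tool pointing down it reaches from about 350 to 850 mm from the base axis. Payload 8.1 kg.
Tool frame: the origin (TCP) lies at the very end of the fingers, on their centre line; the grasp point (between the pads) lies 19 mm behind it; z points along the fingers, y is the direction in which the jaws open and shut (so a half turn about z gives the same grasp; the last joint's range is limited). The gripper opens to 85 mm and grips with 20 to 120 N. Pads are 22 mm wide; open, the fingers measure 114 mm over their backs; the gripper's body (76 mm by 85 mm) begins 54 mm behind the grasp point. The pads swing forward as they close: fully open they stand 13 mm farther back than shut.
Start: joints at [-70.497, 7.471, 85.268, -0, 87.261, -4.893], TCP at [247.85, -546.421, 231.292] pointing down, gripper open.
Joint ranges: [-169.43, 169.43], [-51.17, 129.36], [1.28, 143.12], [-76.62, 256.62], [0, 156.53], [-152.29, 152.29]. Speed limits (degrees/s): [136.94, 136.94, 159.86, 180, 180, 180].

## Interface

Orientations are given as [roll, pitch, yaw] about the fixed x, y, z axes, in that order (R = Rz(yaw) Ry(pitch) Rx(roll)).
In Python, from bench import sensors, viewer, job gives the robot as it stands.
- The arm moves only by the shell command python3 -m pendant 'ROWS' [FORCE]. ROWS is JSON, one flat list of numbers, 5 for each row, row after row: the shift along the world's x, y, z in mm, then the turn about the world's z in rad, then the finger opening in mm, from 0 to 85.4. In form: [x, y, z, twist, hand, x, y, z, twist, hand, ...]. A call has 1 to 12 rows; each row shifts and turns the pose as measured when the row begins; what a row does not reach is not made up. A row lasts 1/12 s, in which the tool goes at most 41.7 mm and 7.16 degrees, less where a joint would pass 70% of its speed; a pose out of reach is approached as far as the arm can. A call with a gripper value outside its range is refused whole. The fingers move at their own pace and stop on an object; FORCE is the grip in N (left out, the last holds). Time passes only in rows, so rows that do not move let the fingers close. It gives the time, the measured TCP pose, the force and the opening at its end, in the units of the state.
- sensors.sense(): the state, without advancing time (a new reading comes with each control period).
- viewer.snapshot(name): name is "scene" or "top" or "wrist"; returns a dict with "frame" (400x640x3 uint8, blue, green, red), "z_map" (400x640 float32, mm along the optical axis (not along the pixel's ray), 0 where there is no reading), "fx", "fy", "cx", "cy" (pixels), "view" (4x4, takes a point from world to camera coordinates). Camera axes: x right, y down, z forward; pixel columns grow to the right and rows downward; lengths in mm; the calibration is good to about 2 mm. A picture is of the moment at which its call begins.
- job.hand_in(): hands the job in, once; it reports no verdict.
The state is a dict: "time": time; "joint_pos": joint angles; "qd": joint speeds; "joint_efforts": joint torques, N m; "tool_pos": TCP position; "tcp_rot": TCP orientation; "ft_force": force on the tool from outside, world axes, zero at the start; "wrist_torque": the same for the moment, N m; "finger_gap": finger opening in mm.
Only numpy, scipy, OpenCV 4.12 (cv2) and the standard library are available. Lean on these libraries where they do the work, as an engineer would, in place of code of your own. Each camera call takes 0.05 s, during which the arm holds its last target.

## Working session

There is one attempt and no reset: what is moved stays moved. The work goes in short steps, Python scripts to look and compute and a shell command to move; the robot and the scene stay as the last step left them, time stands still between calls to the robot, and variables do not carry over. Pictures are saved under pics/ and viewed, and the job is handed in when it is done.

```bash
mkdir -p pics; ls; cat > h.py <<'E'
import numpy as np,cv2
from bench import sensors,viewer,job
def snap(n,f):
    s=viewer.snapshot(n); cv2.imwrite(f'pics/{f}.png',s['frame']); np.savez(f'{f}.npz',**{k:np.asarray(v) for k,v in s.items()}); return s
def load(f): return dict(np.load(f'{f}.npz'))
def pt(s,u,v,z=None):
    V=np.array(s['view']); d=s['z_map'][int(v),int(u)] if z is None else None
    r=np.array([(u-s['cx'])/s['fx'],(v-s['cy'])/s['fy'],1.])
    R=V[:3,:3];t=V[:3,3]; o=-R.T@t; w=R.T@r
    k=d if z is None else (z-o[2])/w[2]
    return (o+k*w).round(1)
E
python3 - <<'E'
from h import *
snap('scene','s0');snap('top','t0')
print(sensors.sense())
E
```

```text
pics
{'time': 0.1, 'joint_pos': array([-7.04997579e+01,  7.50925751e+00,  8.53249362e+01,  1.14769495e-04,
        8.72635521e+01, -4.89426669e+00]), 'qd': array([ 0.08225203,  0.0056311 , -0.23466099, -0.02168364,  0.13111577,
       -0.10988408]), 'joint_efforts': array([ 7.07133750e-04, -5.70953858e+01, -5.01939905e+01, -2.37578115e-04,
        8.08996410e-03, -1.11281743e-04]), 'tool_pos': array([ 247.64614556, -545.93928598,  230.34706033]), 'tcp_rot': array([-1.7990262e+02, -8.4536089e-03,  2.4394496e+01]), 'ft_force': array([-0.19597618,  0.51496088, -0.50134931]), 'wrist_torque': array([-0.00829766, -0.00259609, -0.01883696]), 'finger_gap': 85.38296944059198}
```

View pics/s0.png

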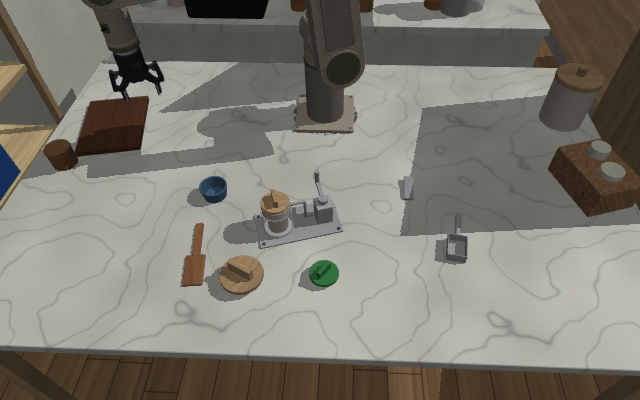

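View pics/t0.png

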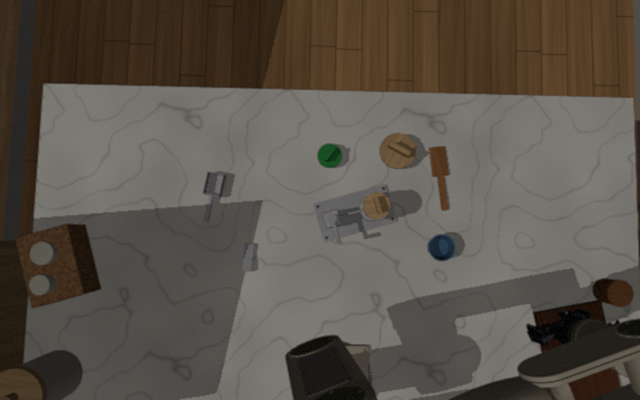

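The scene view shows the canister with its pine lid at about (275,205) and the vent post at (323,208). In the top view they are at (376,206) and (333,218). A larger pine lid and a green one lie on the counter as look-alikes.

```bash
python3 - <<'E'
from h import *
t=load('t0');s=load('s0')
c=cv2.resize(t['frame'][165:265,290:430],None,fx=5.7,fy=5.7,interpolation=cv2.INTER_CUBIC);cv2.imwrite('pics/t0c.png',c)
c=cv2.resize(s['frame'][160:255,240:360],None,fx=6,fy=6,interpolation=cv2.INTER_CUBIC);cv2.imwrite('pics/s0c.png',c)
print(pt(t,376,206),pt(t,333,218),t['fx'],s['fx'])
E
```

```text
[ 549.1 -108.2  144.9] [513.2  16.7  92.2] 396.85560280039414 449.10764168369775
```

View pics/t0c.png

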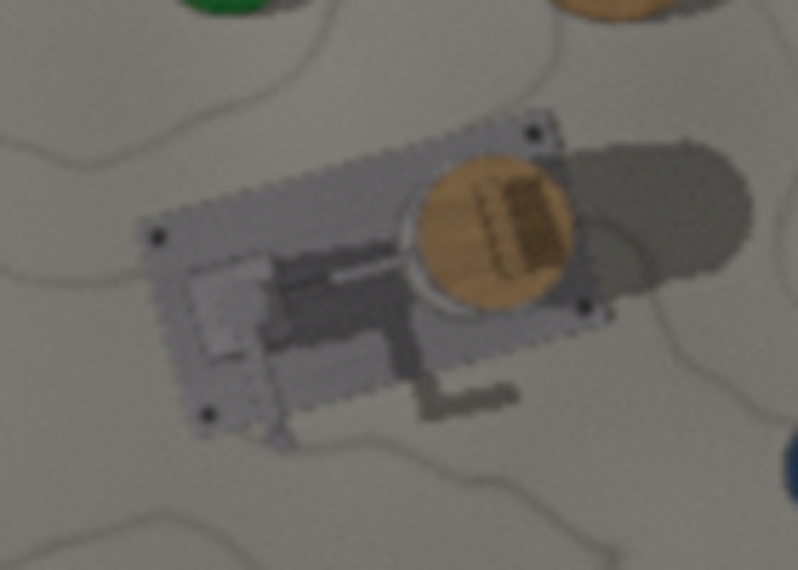

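View pics/s0c.png

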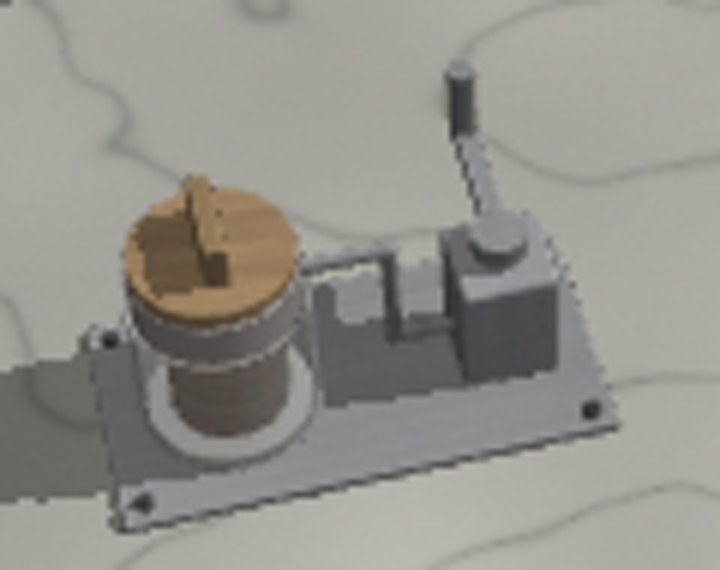

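```bash
python3 - <<'E'
from h import *
t=load('t0');s=load('s0')
T=lambda x,y,z:pt(t,290+x/5.7-.4,165+y/5.7-.4,z)
S=lambda x,y,z:pt(s,240+x/6-.4,160+y/6-.4,z)
a=[T(*p,6) for p in [(157,237),(533,133),(585,307),(208,414)]]
print('screws top',a)
b=[S(*p,6) for p in [(110,341),(143,502),(592,410)]]
print('screws scene',b)
for A,B in [(0,1),(3,2)]:
    d=a[B]-a[A];print(np.hypot(*d[:2]),np.degrees(np.arctan2(d[1],d[0])))
d=b[2]-b[1];print(np.hypot(*d[:2]),np.degrees(np.arctan2(d[1],d[0])))
print('lid',T(496,232,120),S(211,255,120))
print('pin top',T(285,438,131),S(461,70,131))
# depth-based
for n,q in (('t',t),('s',s)):
    V=q['view'];z=q['z_map'];vv,uu=np.mgrid[:400,:640];
    P=np.stack([(uu-q['cx'])/q['fx']*z,(vv-q['cy'])/q['fy']*z,z],-1)@V[:3,:3]-V[:3,:3].T@V[:3,3]
    f=q['frame'].astype(int); m=(abs(P[...,0]-550)<80)&(abs(P[...,1]+105)<80)&(z>0)
    wood=m&(P[...,2]>112)&(P[...,2]<127)&(f[...,2]-f[...,0]>25)
    w=P[wood]; print(n,'lid n',len(w),w.min(0).round(),w.max(0).round(),(w.min(0)+w.max(0))/2)
    bar=m&(P[...,2]>137)&(P[...,2]<155); w=P[bar]
    (cc,sz,an)=cv2.minAreaRect(w[:,:2].astype(np.float32)); print('bar',len(w),cc,sz,an,w[:,2].mean())
    m=(z>0)&(abs(P[...,0]-440)<60)&(abs(P[...,1]-10)<60)&(P[...,2]>95); w=P[m]
    print('pin',len(w),w[:,:2].mean(0) if len(w) else 0, w[:,2].max() if len(w) else 0)
    m=(z>0)&(abs(P[...,0]-510)<60)&(abs(P[...,1]-30)<50)&(P[...,2]>70)&(P[...,2]<80); w=P[m]
    print('post',len(w),cv2.minAreaRect(w[:,:2].astype(np.float32)))
E
```

```text
screws top [array([554.6,  67.5,   6. ]), array([ 619.7, -149.5,    6. ]), array([ 519.3, -180.7,    6. ]), array([453.1,  35.9,   6. ])]
screws scene [array([ 520.8, -181.4,    6. ]), array([ 620.6, -150.8,    6. ]), array([555.9,  65.8,   6. ])]
226.55465124335893 -73.30075576600638
226.4906179072325 -73.00514453887418
226.05674066481632 106.63126910269922
lid [ 553.1 -113.3  120. ] [ 559. -114.  120.]
pin top [442.5  -3.3 131. ] [443.9  -3.1 131. ]
t lid n 480 [ 515. -151.  113.] [594. -72. 126.] [ 554.06492466 -111.84959587  119.3189465 ]
bar 73 (554.0523681640625, -112.88055419921875) (48.659934997558594, 12.67348861694336) 16.494524002075195 145.58639075589733
pin 18 [4.44587652e+02 2.57832694e-01] 133.88216519824914
post 163 ((513.3325805664062, 21.093826293945312), (49.94980239868164, 49.15737533569336), 17.483539581298828)
s lid n 449 [ 515. -155.  112.] [598. -75. 126.] [ 556.79877596 -114.77365873  119.26733948]
bar 66 (555.9732055664062, -114.91352081298828) (50.359676361083984, 12.087583541870117) 16.716529846191406 143.32585450729894
pin 44 [447.13094999  -2.85024861] 132.06777524883182
post 146 ((495.3639831542969, 12.114009857177734), (93.79650115966797, 49.364952087402344), 17.468297958374023)
```

Fitted frame: canister origin at (555, -113.5) with yaw about 16.7°. The post comes out 140 mm along and the pin at about (443,-2), both as expected. Next I move toward the near side of the pin with the fingers closed.

```bash
python3 -m pendant '[15,37,0,-0.026,0, 15,37,0,-0.026,0, 15,37,0,-0.026,0, 15,37,0,-0.026,0, 15,37,0,-0.026,0, 15,37,0,0,0, 15,37,0,0,0, 15,37,0,0,0, 15,37,0,0,0, 15,37,0,0,0, 15,37,0,0,0, 15,37,0,0,0]' 30
```

```text
time: 1.1
tool_pos: [423.8, -86.3, 221.4]
tcp_rot: [-179.3, 0.2, 15.8]
ft_force: [0.8, -0.7, -0.2]
finger_gap: 0.2
```

```bash
python3 -m pendant '[14,26,0,0.017,0, 15,25,0,0,0, 0,0,0,0,0, 0,0,0,0,0]'; python3 - <<'E'
from h import *
snap('wrist','w1');snap('scene','s1');s=load('s1')
c=cv2.resize(s['frame'][110:255,220:380],None,fx=4.5,fy=4.5,interpolation=cv2.INTER_CUBIC);cv2.imwrite('pics/s1c.png',c)
q=sensors.sense();print(q['tool_pos'],q['tcp_rot'])
E
```

```text
time: 1.43
tool_pos: [454.1, -24.2, 220.2]
tcp_rot: [-179.2, 0.2, 17.3]
ft_force: [-0.7, 0.7, -0.2]
finger_gap: 0.2
[453.83411778 -25.40015946 220.2880649 ] [-179.16861247    0.18916362   17.20131249]
```

View pics/w1.png

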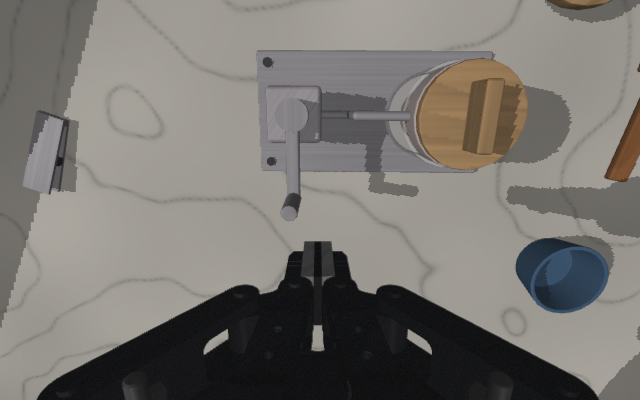

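View pics/s1c.png

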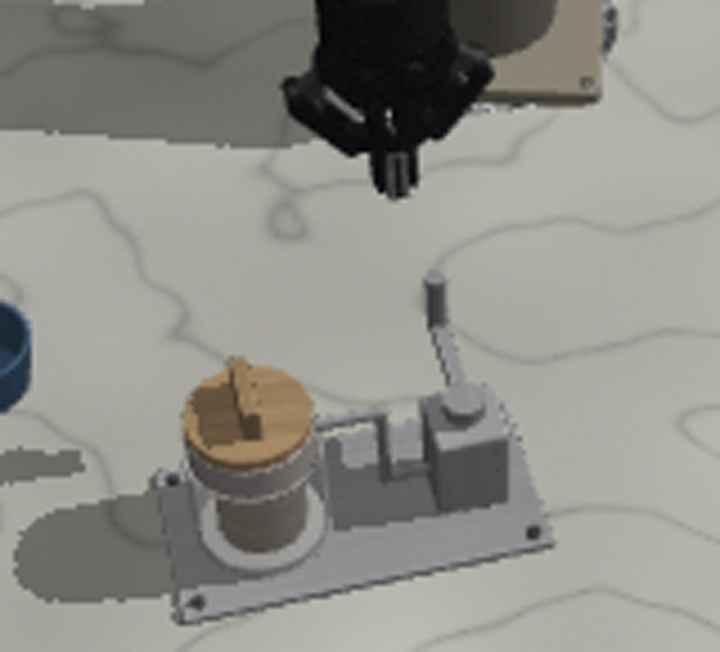

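The wrist view shows the pin's top at (290,208), to the left of the closed fingertips at (318,260). The TCP is on the canister side of the pin, so I back off slightly and descend.

```bash
python3 -m pendant '[-2,-9,0,0,0, 0,0,-38,-0.007,0, 0,0,-38,0,0, 0,0,-25,0,0, 0,0,0,0,0,0,0,0,0,0]'; python3 - <<'E'
from h import *
s=snap('scene','s2');
c=cv2.resize(s['frame'][130:240,230:370],None,fx=5.5,fy=5.5,interpolation=cv2.INTER_CUBIC);cv2.imwrite('pics/s2c.png',c)
q=sensors.sense();print(q['tool_pos'],q['tcp_rot'],q['ft_force'])
d=q['tool_pos'][:2]-[555,-113.5];print(d@[.957,.289],d@[-.289,.957])
E
```

```text
time: 2.03
tool_pos: [450.4, -44.4, 118.9]
tcp_rot: [-179.5, -0.0, 16.2]
ft_force: [-0.5, 0.0, 1.5]
finger_gap: -0.0
[450.19717638 -44.40520118 118.91348015] [-1.79459887e+02 -3.32217517e-05  1.62274093e+01] [-0.58479327 -0.2427206  -0.69713783]
-80.32790535028124 96.411738494396
```

View pics/s2c.png

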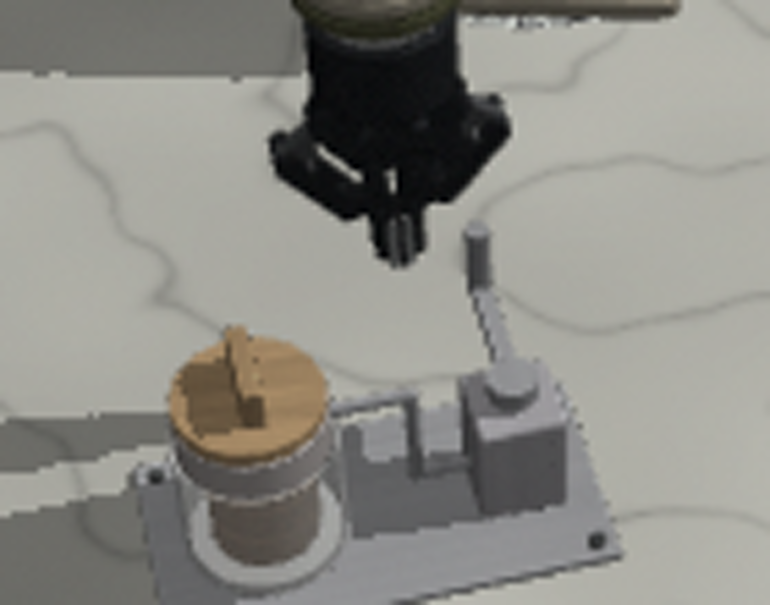

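```bash
python3 -m pendant '[4,1,-8,0.009,0, 0,0,-8,0,0, 0,0,0,0,0, -3,9,0,0,0, -3,9,0,0,0, 0,0,0,0,0]'; python3 - <<'E'
from h import *
q=sensors.sense();print(q['tool_pos'],q['tcp_rot'],q['ft_force'])
d=q['tool_pos'][:2]-[555,-113.5];print(d@[.957,.289],d@[-.289,.957])
E
```

```text
time: 2.58
tool_pos: [452.5, -26.5, 108.6]
tcp_rot: [-179.7, -0.5, 16.6]
ft_force: [0.1, 0.7, 0.1]
finger_gap: 0.0
[452.49881432 -26.50853358 108.55318001] [-179.73197317   -0.51353752   16.60029881] [0.09866424 0.70143947 0.13318807]
-72.95310089999958 112.87367602967332
```

```bash
python3 -m pendant '[-4.5,9,-1,-0.1,0, -4.5,9,-1,-0.1,0, -4.5,9,0,-0.1,0, -1,8,0,-0.1,0, -1,8,0,-0.1,0, -1,8,0,-0.1,0, 0,0,0,0,0]'; cat > st.py <<'E'
from h import *
q=sensors.sense();print(q['tool_pos'].round(1),q['tcp_rot'].round(1),q['ft_force'].round(1),q['time'])
d=q['tool_pos'][:2]-[555,-113.5];print('frame',d@[.957,.289],d@[-.289,.957])
s=snap('scene','sx')
c=cv2.resize(s['frame'][130:240,230:370],None,fx=5.5,fy=5.5,interpolation=cv2.INTER_CUBIC);cv2.imwrite('pics/'+__import__('sys').argv[1]+'.png',c)
E
python3 st.py a3
```

```text
time: 3.17
tool_pos: [437.1, 26.4, 110.3]
tcp_rot: [179.8, -1.0, -19.1]
ft_force: [-0.8, -4.2, -2.0]
finger_gap: -0.3
[437.1  26.4 110.3] [179.8  -1.  -19.1] [-0.8 -4.2 -2. ] 3.1667
frame -72.41456423421329 167.93411574113279
```

View pics/a3.png

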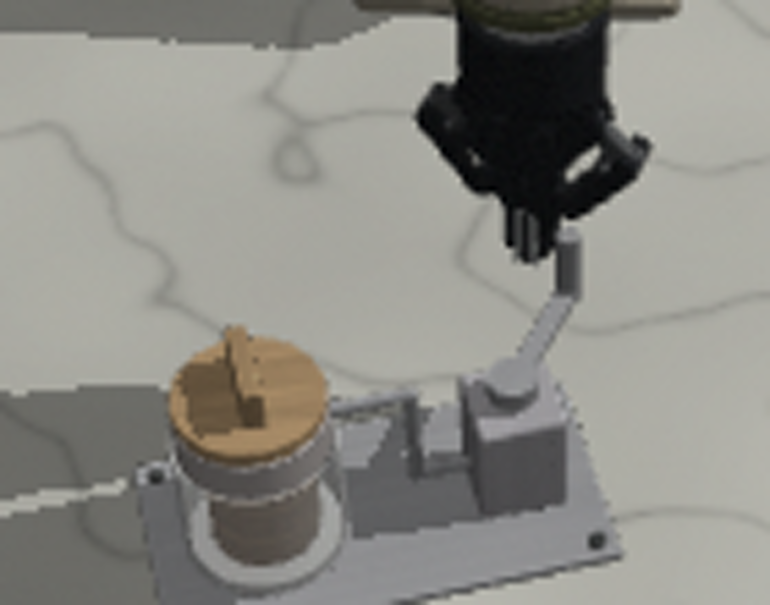

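The fingers sit beside the pin and the lever is roughly two thirds of the way round. Pushing on.

```bash
python3 -m pendant '[1,6,-1,-0.09,0, 1,6,-1,-0.09,0, 2,6,0,-0.09,0, 1,3,0,0,0, 0,0,0,0,0]'; python3 st.py a4
```

```text
time: 3.63
tool_pos: [440.7, 43.2, 109.4]
tcp_rot: [179.3, -1.1, -33.5]
ft_force: [-2.2, -4.7, 0.3]
finger_gap: -0.0
[440.7  43.2 109.4] [179.3  -1.1 -33.5] [-2.2 -4.7  0.3] 3.6333
frame -64.08862508492334 182.97973110493584
```

View pics/a4.png

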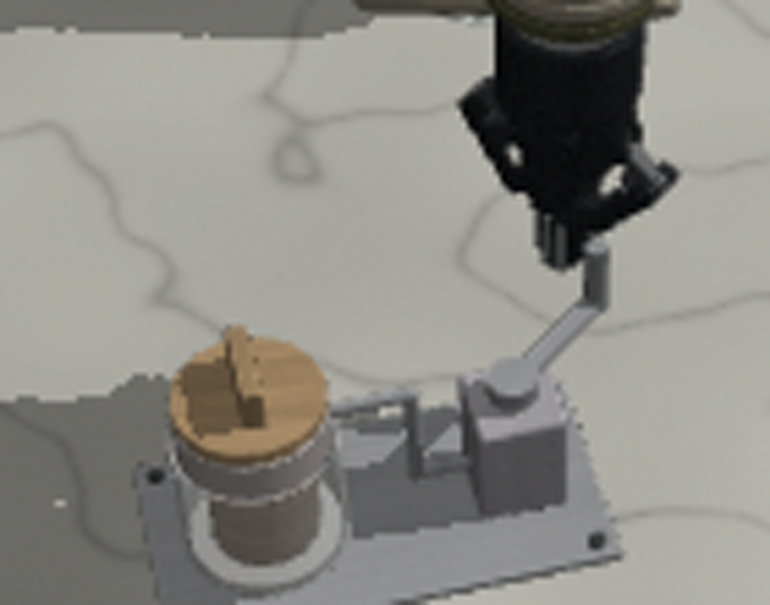

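```bash
for i in 1; do python3 -m pendant '[2.5,3.5,0,-0.02,0, 2.5,3.5,0,-0.02,0, 0,0,0,0,0]'; done
```

```text
time: 3.93
tool_pos: [440.2, 43.0, 109.4]
tcp_rot: [178.2, -0.9, -34.9]
ft_force: [-2.3, -3.0, 2.9]
finger_gap: -0.2
```

```bash
python3 -m pendant '[6,9,0,0,0, 6,9,0,0,0]'; python3 st.py a5
```

```text
time: 4.1
tool_pos: [442.7, 47.4, 108.8]
tcp_rot: [176.2, -0.6, -34.4]
ft_force: [-46.3, -59.6, 38.8]
finger_gap: 0.2
[442.7  47.4 108.8] [176.2  -0.6 -34.4] [-46.3 -59.6  38.8] 4.1
frame -60.97670055076889 186.3890078362431
```

View pics/a5.png

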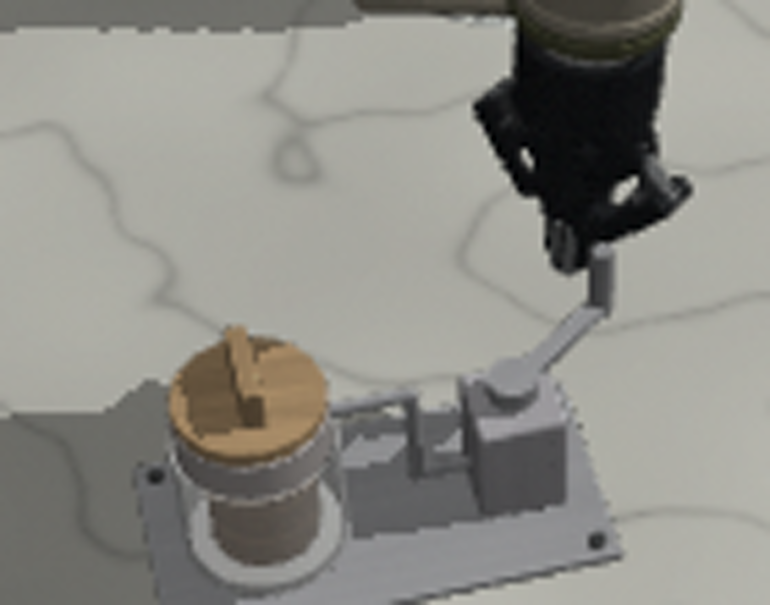

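The wrist force jumped to 85 N, so the lever is firmly at its stop. Retracting along the arc now.

```bash
python3 -m pendant '[-2,-8,0,0.1,0, -2,-8,0,0.1,0, -2,-8,0,0.1,0, 1,-8,0,0.1,0, 1,-8,0,0.1,0, 1,-8,0,0.1,0, 4,-8,0,0.1,0, 4,-8,0,0.1,0, 4,-8,0,0.1,0, 3,-10,0,0,0, 3,-10,0,0,0, 0,0,0,0,0]'; python3 st.py a6
```

```text
time: 5.15
tool_pos: [456.8, -57.8, 112.4]
tcp_rot: [175.2, -0.4, 23.5]
ft_force: [-0.2, -0.0, 0.1]
finger_gap: 0.3
[456.8 -57.8 112.4] [175.2  -0.4  23.5] [-0.2 -0.   0.1] 5.15
frame -77.9137144191002 81.7403904710027
```

View pics/a6.png

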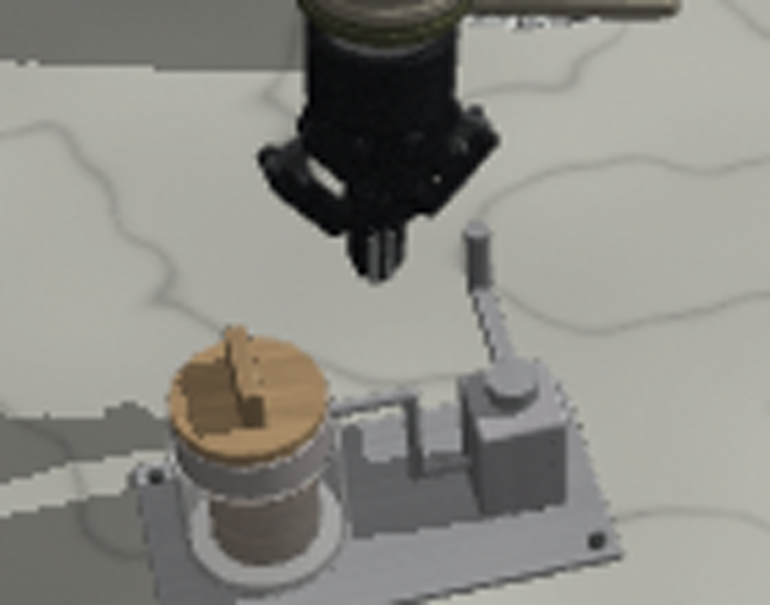

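The lever is back at its rest position: pin top at (476,228) in the crop, the same as before the push. Now lifting and moving above the lid.

```bash
python3 -m pendant '[0,0,35,0,45, 0,0,35,0,45, 0,0,30,0,45, 25,-14,0,-0.06,45, 25,-14,0,-0.06,45, 25,-14,0,0,45, 20,-10,0,0,45, 0,0,0,0,45, 0,0,0,0,45]'; python3 st.py a7; python3 -c "
from h import *
snap('wrist','w7')"
```

```text
time: 5.95
tool_pos: [553.3, -104.7, 219.8]
tcp_rot: [175.4, -0.6, 17.7]
ft_force: [-0.4, 0.6, -0.2]
finger_gap: 45.3
[ 553.3 -104.7  219.8] [175.4  -0.6  17.7] [-0.4  0.6 -0.2] 5.95
frame 0.9203140304177169 8.89041175337696
```

View pics/w7.png

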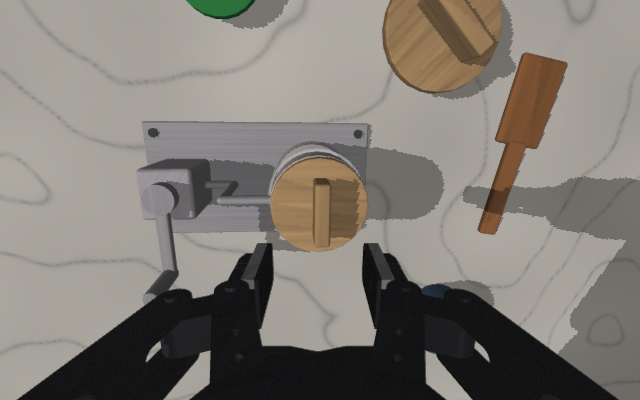

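The wrist view shows the bar centred at (321,212) between the open fingers at (258,285) and (378,285), parallel to the pads. Centring and descending.

```bash
python3 -m pendant '[2,-10,0,-0.019,45, 0,0,-30,0,45, 0,0,-30,0,45, 0,0,-10,0,45, 0,0,0,0,45]'; python3 st.py a8; python3 -c "
from h import *
snap('wrist','w8')"
```

```text
time: 6.47
tool_pos: [553.2, -114.3, 150.9]
tcp_rot: [175.3, -0.8, 16.6]
ft_force: [-0.5, 0.0, 0.1]
finger_gap: 44.8
[ 553.2 -114.3  150.9] [175.3  -0.8  16.6] [-0.5  0.   0.1] 6.4667
frame -1.9210151247095517 -0.2064769789743599
```

View pics/w8.png

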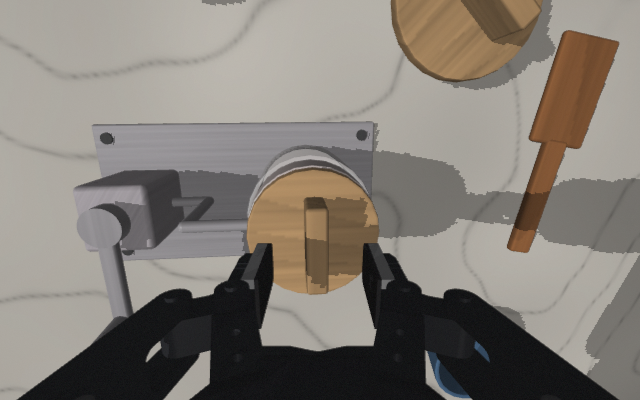

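View pics/a8.png

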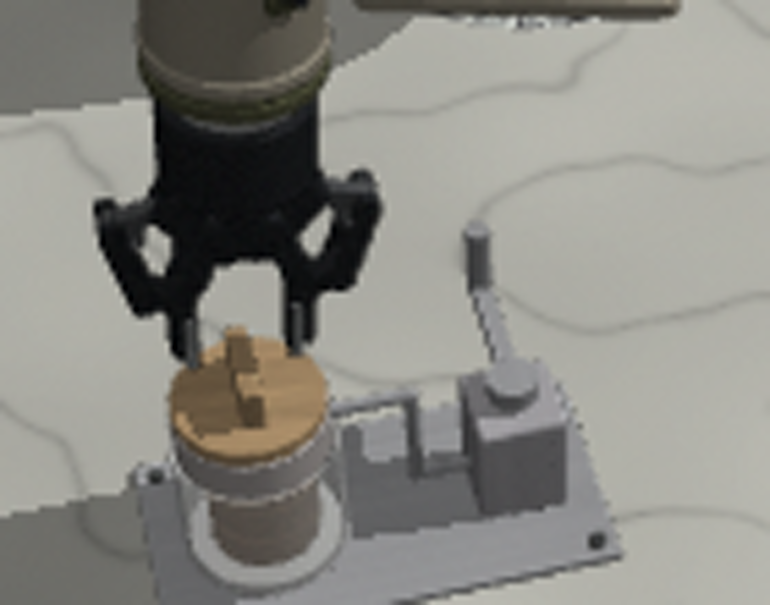

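```bash
python3 -m pendant '[1,0,-12,0,45, 1,0,-10,0,45, 0,0,0,0,40]' 25; python3 -m pendant '[0,0,0,0,25, 0,0,0,0,18]'
```

```text
time: 6.82
tool_pos: [559.3, -115.3, 134.7]
tcp_rot: [175.0, -1.3, 16.6]
ft_force: [-0.6, 0.4, 0.1]
finger_gap: 40.0
time: 6.98
tool_pos: [559.7, -115.3, 135.0]
tcp_rot: [175.0, -1.3, 16.6]
ft_force: [0.5, -0.1, 0.3]
finger_gap: 18.5
```

```bash
python3 -m pendant '[-3,1,-9,0,20, 0,0,0,0,20]'; python3 -m pendant '[0,0,0,0,20]'
```

```text
time: 7.15
tool_pos: [557.2, -114.4, 126.3]
tcp_rot: [174.9, -1.4, 16.6]
ft_force: [-1.4, 0.1, -1.0]
finger_gap: 20.0
time: 7.23
tool_pos: [557.3, -114.4, 126.4]
tcp_rot: [174.9, -1.4, 16.6]
ft_force: [-0.8, -0.3, -0.4]
finger_gap: 19.9
```

```bash
python3 -m pendant '[0,0,0,0,15, 0,0,0,0,12, 0,0,0,0,8, 0,0,0,0,5, 0,0,0,0,5]' 30;python3 -m pendant '[0,0,0,0,0, 0,0,0,0,0]' 40; python3 st.py a9
```

```text
time: 7.65
tool_pos: [556.8, -113.6, 127.6]
tcp_rot: [175.0, -1.4, 16.6]
ft_force: [-1.8, 1.0, 1.3]
finger_gap: 11.8
time: 7.82
tool_pos: [556.8, -113.5, 127.8]
tcp_rot: [175.0, -1.4, 16.6]
ft_force: [-1.3, -0.0, 1.6]
finger_gap: 11.1
[ 556.8 -113.5  127.8] [175.   -1.4  16.6] [-1.3 -0.   1.6] 7.8167
frame 1.7599757386466595 -0.5555707170502164
```

View pics/a9.png

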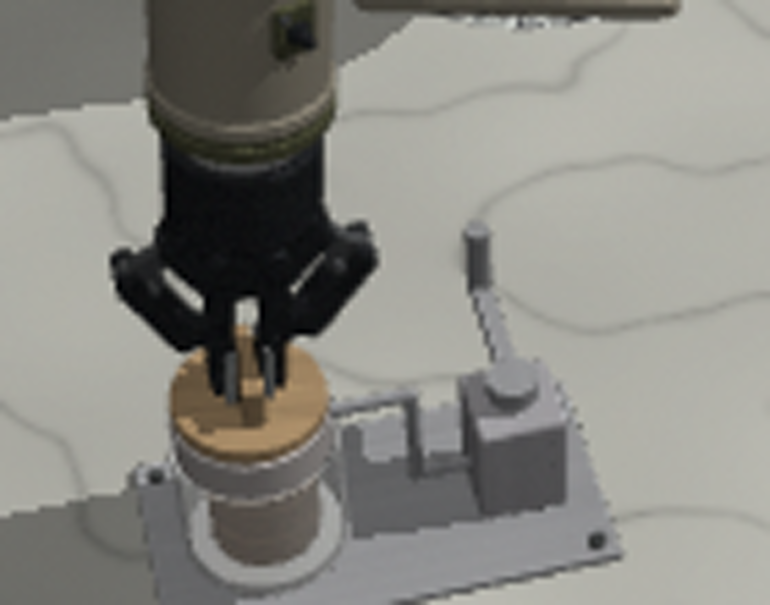

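The bar is gripped with a gap of 11–12 mm and low forces. I'll try a gentle counter-clockwise turn first.

```bash
cat > f.py <<'E'
from h import *
q=sensors.sense();print(q['tool_pos'].round(1),q['tcp_rot'].round(1),q['ft_force'].round(1),q['wrist_torque'].round(2),q['finger_gap'],q['time'])
E
python3 f.py; python3 -m pendant '[0,0,0,0.05,0, 0,0,0,0.05,0]' >/dev/null; python3 f.py;  python3 -m pendant '[0,0,0,0.05,0, 0,0,0,0.05,0]' >/dev/null; python3 f.py
```

```text
[ 556.8 -113.5  127.8] [175.   -1.4  16.6] [-1.5  1.2  2.7] [0.29 0.36 0.06] 11.625289760586334 7.8667
[ 558.  -113.2  128.3] [174.9  -1.6  22.4] [-0.4  0.7  0.4] [ 0.31  0.08 -0.15] 10.971506952058801 8.0333
[ 558.1 -113.3  128.2] [174.9  -1.6  28.4] [-3.1  0.   2.6] [ 0.19  0.59 -0.29] 11.361874074017905 8.2
```

```bash
python3 -m pendant '[0,0,0,0.05,0, 0,0,0,0.05,0]' >/dev/null; python3 f.py;  python3 -m pendant '[0,0,0,0.05,0, 0,0,0,0.05,0]' >/dev/null; python3 f.py;python3 st.py b1;python3 -c "
from h import *
snap('wrist','wb1')"
```

```text
[ 557.7 -113.5  128.1] [175.   -1.5  34.4] [-2.7  1.3  2. ] [ 0.48  0.65 -0.27] 11.398645868193974 8.3667
[ 557.4 -113.2  128. ] [175.   -1.5  40.4] [-2.6  2.1  3.7] [ 0.55  0.57 -0.18] 11.27035188472458 8.5333
[ 557.4 -113.2  128. ] [175.   -1.5  40.4] [-2.6  2.1  3.7] 8.5333
frame 2.3919297567480973 -0.385629822192185
```

View pics/b1.png

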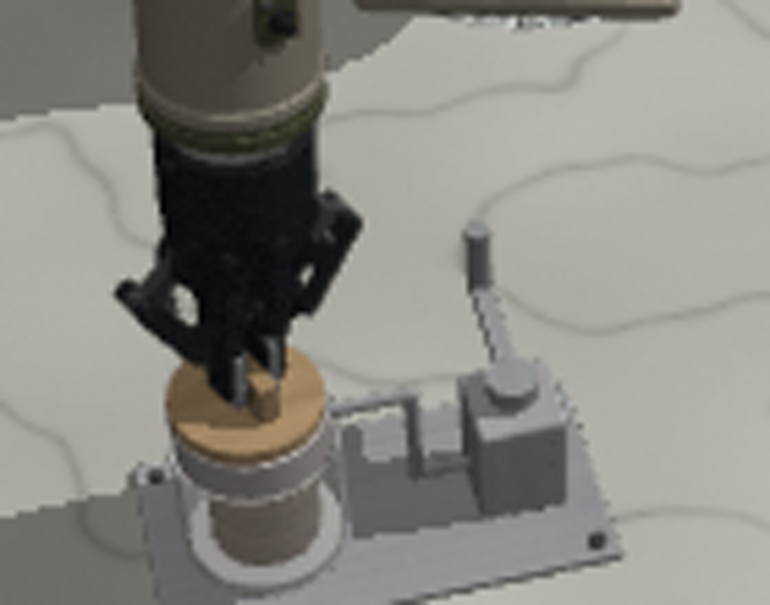

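View pics/wb1.png

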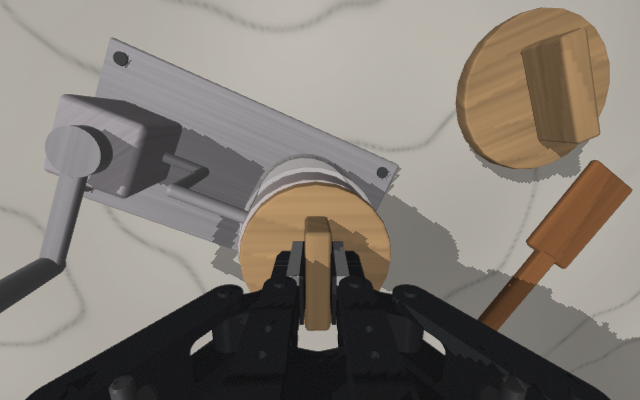

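The bar has turned with the gripper, still parallel between the pads and about 24° from the plate axis, with no stop met. So it unscrews counter-clockwise, and I continue to about 57°.

```bash
python3 -m pendant '[0,0,0,0.06,0, 0,0,0,0.06,0,0,0,0,0.06,0, 0,0,0,0.06,0]' 50 >/dev/null; python3 f.py;  python3 -m pendant '[0,0,0,0.06,0, 0,0,0,0.06,0,0,0,0,0.06,0]' >/dev/null; python3 f.py; python3 -m pendant '[0,0,0,0.06,0, 0,0,0,0.06,0]' >/dev/null; python3 f.py
```

```text
[ 556.7 -112.6  128. ] [175.2  -1.5  54. ] [-3.5  1.2  3.6] [ 0.47  0.83 -0.21] 11.318655582361986 8.9667
[ 556.  -112.3  127.9] [175.3  -1.5  64.4] [-2.9  1.8  3.7] [ 0.42  0.81 -0.16] 11.177500512651223 9.2167
[ 555.6 -112.1  127.8] [175.3  -1.5  71.3] [-3.2  1.8  3.6] [ 0.41  0.82 -0.19] 10.974208213493567 9.3833
```

```bash
python3 -m pendant '[0,0,0,0.05,0,0,0,0,0,0]' >/dev/null; python3 f.py; python3 -m pendant '[0,0,2,0,0, 0,0,3,0,0]' 60 >/dev/null; python3 f.py
```

```text
[ 555.4 -112.1  127.9] [175.4  -1.5  74.3] [-2.3  0.8  2.8] [ 0.32  0.57 -0.05] 10.882691371496815 9.55
[ 554.6 -112.2  131.5] [175.5  -1.5  74. ] [ 0.7  0.2 -1.3] [ 0.08  0.09 -0.02] 10.681693617776865 9.7167
```

The lid comes up freely, with the load about equal to its weight. Lifting.

```bash
python3 -m pendant '[0,0,6,0,0, 0,0,6,0,0]' >/dev/null; python3 f.py; python3 -m pendant '[0,0,12,0,0, 0,0,15,0,0, 0,0,20,0,0, 0,0,20,0,0, 0,0,15,0,0, 0,0,5,0,0, 0,0,0,0,0, 0,0,0,0,0]' >/dev/null; python3 f.py; python3 st.py b2; python3 -c "
from h import *
snap('wrist','wb2')"
```

```text
[ 554.  -112.2  142.9] [175.6  -1.5  73.8] [ 0.1  0.8 -1.9] [0.03 0.03 0.02] 10.569579314898277 9.8833
[ 555.5 -112.9  242.6] [175.1  -1.4  73.5] [-0.4  0.3 -1.3] [-0.03  0.03 -0.02] 11.274522235038713 10.55
[ 555.5 -112.9  242.6] [175.1  -1.4  73.5] [-0.4  0.3 -1.3] 10.55
frame 0.6233496461809652 0.4179667695116871
```

View pics/b2.png

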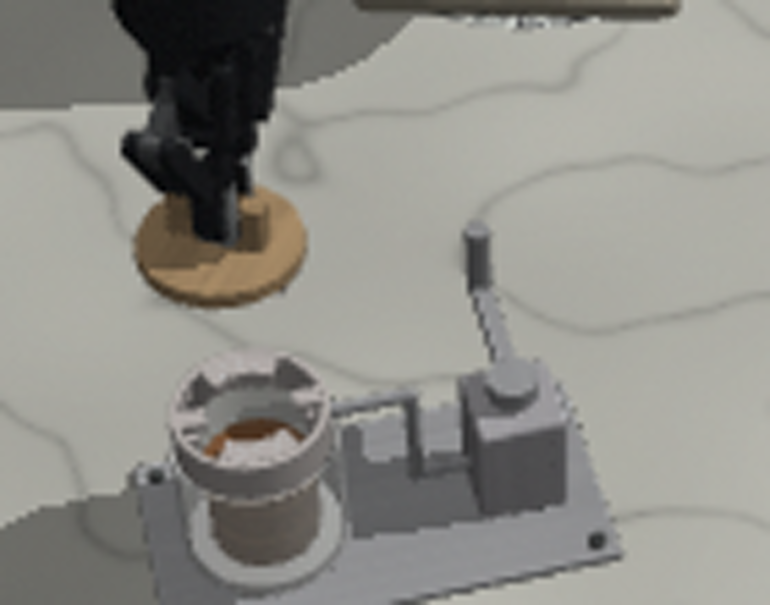

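View pics/wb2.png

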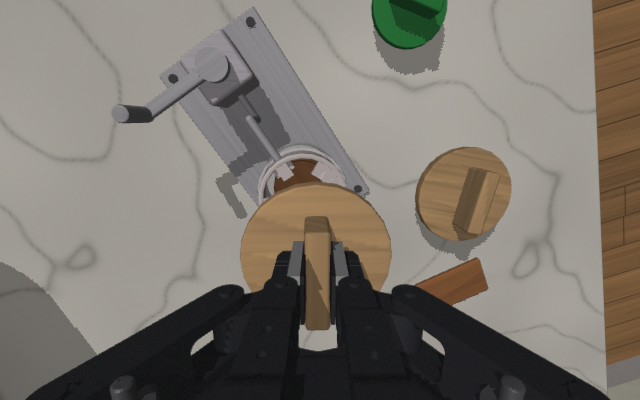

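The lid is held about 115 mm above its seat and about level, and the lever is at rest. I'll let it settle, check it, and hand in.

```bash
python3 -m pendant '[0,0,0,0,0, 0,0,0,0,0, 0,0,0,0,0, 0,0,0,0,0]' >/dev/null; python3 f.py; python3 -c "
from h import *
s=snap('scene','sE');print(abs(sensors.sense()['qd']).max())
q=s;V=q['view'];z=q['z_map'];vv,uu=np.mgrid[:400,:640]
P=np.stack([(uu-q['cx'])/q['fx']*z,(vv-q['cy'])/q['fy']*z,z],-1)@V[:3,:3]-V[:3,:3].T@V[:3,3]
m=(abs(P[...,0]-555)<60)&(abs(P[...,1]+113)<60)&(abs(P[...,2]-235)<10)&(q['frame'][...,2].astype(int)-q['frame'][...,0]>40)
w=P[m];c=np.linalg.lstsq(np.c_[w[:,:2]-[555,-113],np.ones(len(w))],w[:,2],rcond=None)[0];print(len(w),'top z',c[2],'tilt deg',np.degrees(np.arctan(np.hypot(*c[:2]))))
m=(z>0)&(abs(P[...,0]-440)<60)&(abs(P[...,1]-10)<60)&(P[...,2]>95)&(P[...,2]<140);print('pin',P[m][:,:2].mean(0))
print(job.hand_in())"
```

```text
[ 553.  -112.2  237.1] [175.6  -1.4  73.5] [-0.  -0.4 -0.3] [-0.04  0.08 -0.01] 10.273114030658185 10.9833
0.16701894889231647
230 top z 229.1922688723758 tilt deg 1.9079189816482904
pin [447.13274558  -2.97714903]
the job is handed in; nothing more can be done
None
```

The job is handed in, and my last checks showed all the end conditions met; the hand-in gave no verdict.

- **Vent lever:** I pushed the pin round with closed fingers until the wrist force jumped to 85 N at the stop. I then backed away and it sprang back. In the final image the pin is within 0.2 mm of where it started.
- **Unscrewing direction:** I gripped the lid's bar and tried a counter-clockwise turn. It turned easily past 20° with no stop, so I continued to about 57° and lifted.
- **Final state:** the lid's top is at about 229 mm (about 120 mm when seated), so it hangs about 109 mm above its seat. It is tilted about 2°, held with a 60 N grip, and the joints are moving at under 0.2°/s.

**Deviations:** The gripper itself ended about 4.5° off vertical, having drifted while pushing the lever. The tool also sank about 5 mm while settling before hand-in. Both are well within the limits. I did not measure the bystanders' positions again, but the arm never went near them below about 100 mm height.

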